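# Clear the air control box and set its outer ring

## Task

Two handled rubbing blocks have been left on the air control box, crowding its knobs: put each flat into the tote compartment that matches its length. Then turn the outer ring of the double knob until its white line points at the red tab, without letting the silver inner knob turn. Leave the other things on the bench where they are.

Things in the scene. Friction and masses are not known exactly. Their poses are not given: they have to be found in the camera images.
- console: Fixed grey-green air control box, 190 x 240 x 60 mm (x, y, z); origin at the centre of its underside, on the bench; z up. The double knob's upright axis stands 20 mm from the box's centre towards its own -x, on its flat top. A steel gauge (44 mm across, 20 mm high) stands on the top, 70 mm from the centre towards +x. One block starts on each side (+y and -y) of the knob; which side is which varies.
- outer_ring (a joint): Angle of the black outer ring (plain cylinder 60 mm across, 30 mm high, standing on the box's top, z 60 to 90 mm; solid, knurled). rad, positive anticlockwise seen from above; 0 when its white line points along the box's -x. Stops at -2.9 and 2.9. It stays where left; turning takes about 0.12 Nm. Its sides can be gripped across the diameter, in any direction once the blocks are away.
- inner_knob (a joint): Angle of the silver inner knob (30 mm across, rising 25 mm above the ring on the same axis, z 90 to 115 mm), same sense. It turns very easily (0.02 Nm) and independently of the ring; it must not be turned.
- inner_top (a point): Centre of the inner knob's top face, on the common axis of both knobs, 55 mm above the box's top.
- inner_index (a point): Outer end of the black line on the inner knob's top, 13 mm from the axis; it must stay where it is.
- outer_index (a point): Outer end of the white line on the black ring: on the ring's top edge, 30 mm from the axis.
- red_mark (a point): Where the white line's end must come: the point on the same circle (30 mm from the axis, ring's top height) facing the red tab. The tab itself is 10 x 7 mm, on the box's top just outside the ring, 33 to 43 mm from the axis; its place round the ring varies and it stays put. From the start the ring has to be turned anticlockwise, seen from above, by about 0.8 to 3 rad.
- long_block: Loose long rubbing block, about 0.42 kg: flat base 150 x 60 x 18 mm (dark grit below, pale above) with a wooden bar handle on top, 100 mm long, 24 mm wide, 40 mm high (z 18 to 58 mm), along x. Origin at the centre of its underside, x along its length, z up.
- short_block: Loose short rubbing block, about 0.28 kg: as the long one, but base 95 x 60 x 18 mm and handle 60 x 24 x 40 mm (z 18 to 58 mm), along x. Origin at the centre of its underside.
- tote: Fixed blue open tote, 173 x 160 mm, walls 32 mm high and 4 mm thick, floor 5 mm thick; origin at the centre of its underside. The +y half is the long compartment; the -y half holds the short compartment (towards -x) and a small spare cell with wooden wedges (towards +x).
- long_bay (a point): Centre of the floor (5 mm above the bench) of the long compartment: 165 x 74 mm inside, 27 mm deep, its length along the tote's x. Turns with the tote.
- short_bay (a point): Centre of the floor (5 mm above the bench) of the short compartment: 110 x 74 mm inside, 27 mm deep, its length along the tote's x. Turns with the tote.
- water_bottle: Bystander: upright pale bottle, 68 mm across, 170 mm high; origin under its centre. Leave alone.
- stone_offcut: Bystander: stepped limestone offcut 120 x 90 x 80 mm; origin under its centre. Leave alone.
- mallet: Bystander: round wooden mallet standing on its head, 86 mm across, 195 mm high; origin under its centre. Leave alone.
- chisel: Bystander: steel stone chisel lying near the robot, about 190 x 26 x 16 mm, along its x; origin under the shank's centre. Leave alone.
There are look-alikes about, which are no part of the job. Leave any green look-alike of the short_block alone.

How it is judged:
By the outcome, as a careful person would: the job done as asked, in the order asked, and still so for the second after the job is handed in, with the robot touching nothing.
It also fails if it takes over 70 s, if anything falls off the work surface, if the arm or the gripper's body presses on something with over 40 N, if the wrist force passes 120 N, or if a joint passes its speed limit or range.

## Robot

A 7-joint arm with a two-finger parallel gripper is mounted at the origin on the work surface. World frame = base frame: x ahead of the robot, y to its left, z up, the work surface at z = 0. Lengths are in m, angles in rad, forces in N, time in s.
With the tool pointing down it reaches from about 0.35 to 0.9 m from the base axis. Payload 8.1 kg.
Tool frame: the origin (TCP) lies between the finger pads; the fingertips stand 11 mm ahead of it and the grasp point (between the pads) lies 8 mm behind it; z points along the fingers, y is the direction in which the jaws open and shut (so a half turn about z gives the same grasp; the last joint's range is limited). The gripper opens to 85 mm and grips with 20 to 120 N. Pads are 22 mm wide; open, the fingers measure 114 mm over their backs; the gripper's body (76 mm by 85 mm) begins 54 mm behind the grasp point. The pads swing forward as they close: fully open they stand 13 mm farther back than shut.
Start: joints at [1.019, 0.434, 0.025, 1.573, -0.012, 1.134, -0.075], TCP at [0.271, -0.563, 0.242] pointing down, gripper open.
Joint ranges: [-2.62, 2.62], [-0.44, 2.09], [-1.27, 1.32], [0.08, 2.57], [-1.32, 4.46], [0.12, 2], [-2.74, 2.74]. Speed limits (rad/s): [2.22, 2.22, 3.01, 3.01, 3.14, 3.14, 3.14].

## Interface

Orientations are given as a rotation vector (axis times angle).
In Python, from cell import bot gives the robot as it stands.
- The arm moves only by the shell command python3 -m handwheel 'ROWS' [FORCE]. ROWS is JSON, a list of rows, each a list of 3 entries, a list of its own where there are three numbers: the shift along the tool's x, y, z in mm, then the turn, a rotation vector about the tool's x, y, z in degrees, then the closure, from 0 (fully open) to 1 (shut). A call has 1 to 8 rows; each row is the pose to reach, as a shift and turn from the pose commanded when the call began, along the tool's axes at that moment; what a row does not reach only later rows make up. A row lasts 1/10 s, in which the tool goes at most 50 mm and 8.59 degrees, less where a joint would pass 70% of its speed; a pose out of reach is approached as far as the arm can. A call with a gripper value outside its range is refused whole. The fingers move at their own pace and stop on an object; FORCE is the grip in N (left out, the last holds). Time passes only in rows, so rows that repeat a pose let the fingers close. It gives the time, the measured TCP pose, the force and the opening at its end, in the units of the state.
- bot.read_state(): the state, without advancing time (a new reading comes with each control period).
- bot.snapshot(name): name is "scene" or "side" or "wrist"; returns (picture, depth): 420x560x3 uint8, blue, green, red; 420x560 float32, m along the optical axis (not along the pixel's ray), 0 where there is no reading.
- bot.get_calibration(name): a dict with "fx", "fy", "cx", "cy" (pixels), "k1" (the pictures are not rectified: a ray, as slopes to the right and down, at radius r is drawn at 1 + k1 r^2 times it, then the intrinsics apply), "eye" and "orientation" of the camera in the world. Camera axes: x right, y down, z forward; pixel columns grow to the right and rows downward; lengths in m; the calibration is good to about 2 mm. A picture is of the moment at which its call begins: read the wrist's pose just before it. get_calibration takes no time and is no camera call; for the wrist camera it gives the pose at the moment of the call.
- bot.finish_job(): hands the job in, once; it reports no verdict.
Trained networks look in the newest picture that a camera, given by its name, has taken for a name from the list of things; names that differ only in an ending like _2 or _b are one class to them, and where a whole thing is asked for, a point or a joint stands for the part that bears it (a point fixed in the world has none). Each returns a list of dicts, best first, with "p" (0 to 1); they miss things now and then, are a little off and sometimes report something else, mostly with a low value. They report only what shows in the picture. A call takes as long as a camera call. They do not tell look-alikes from the thing itself.
- bot.search_frame(camera, query): "box" ([left, top, right, bottom] as shares, 0 to 1, of the picture: columns of its width, rows of its height, round what is visible of it).
The state is a dict: "time": time; "joint_positions": joint angles; "qvel": joint speeds; "joint_efforts": joint torques, N m; "position": TCP position; "ee_rot": TCP orientation; "force": force on the tool from outside, world axes, zero at the start; "moment": the same for the moment, N m; "gripper_width": finger opening in m.
Only numpy, scipy, OpenCV 4.12 (cv2) and the standard library are available. Lean on these libraries where they do the work, as an engineer would, in place of code of your own. Each camera call takes 0.05 s, during which the arm holds its last target.

## Working session

There is one attempt and no reset: what is moved stays moved. The work goes in short steps, Python scripts to look and compute and a shell command to move; the robot and the scene stay as the last step left them, time stands still between calls to the robot, and variables do not carry over. Pictures are saved under pics/ and viewed, and the job is handed in when it is done.

```bash
ls; mkdir -p pics; python3 - <<'E'
from cell import bot
import cv2
s=bot.read_state();print({k:(v if not hasattr(v,'__len__') else [round(float(x),3) for x in v]) for k,v in s.items()})
for n in ["scene","side","wrist"]:
    im,d=bot.snapshot(n);cv2.imwrite(f"pics/{n}0.png",im)
    import numpy as np; np.save(f"pics/{n}0.npy",d)
    c=bot.get_calibration(n);print(n,c)
E
```

```text
pics
{'time': 0.0, 'joint_positions': [1.019, 0.435, 0.025, 1.574, -0.012, 1.134, -0.075], 'qvel': [-0.001, -0.0, 0.001, 0.0, -0.002, -0.001, 0.001], 'joint_efforts': [0.001, -67.047, 1.025, -31.621, 0.015, 0.012, 0.0], 'position': [0.271, -0.563, 0.242], 'ee_rot': [-3.061, -0.698, 0.001], 'force': [0.011, -0.01, -0.29], 'moment': [-0.062, 0.014, -0.033], 'gripper_width': 0.08564786993587926}
scene {'fx': 476.16147528649276, 'fy': 476.16147528649276, 'cx': 279.6727635018051, 'cy': 212.3432364526741, 'k1': 0.03287971484408768, 'eye': array([1.55834718, 0.29617366, 1.36702538]), 'orientation': array([-1.60285767, -2.09179727,  0.73394294])}
side {'fx': 394.18956578736885, 'fy': 394.18956578736885, 'cx': 277.6273207963658, 'cy': 207.11057075572558, 'k1': -0.026013183293064828, 'eye': array([0.42948192, 0.89448742, 0.84691733]), 'orientation': array([-0.25447194,  2.79539194, -1.27811608])}
wrist {'fx': 325.9741985243576, 'fy': 325.9741985243576, 'cx': 283.7370350091399, 'cy': 210.5579884326405, 'k1': -0.032844755554865296, 'eye': array([ 0.33805849, -0.53183065,  0.37313365]), 'orientation': array([ 2.44030584, -1.53383286, -0.23008935])}
```

View pics/scene0.png

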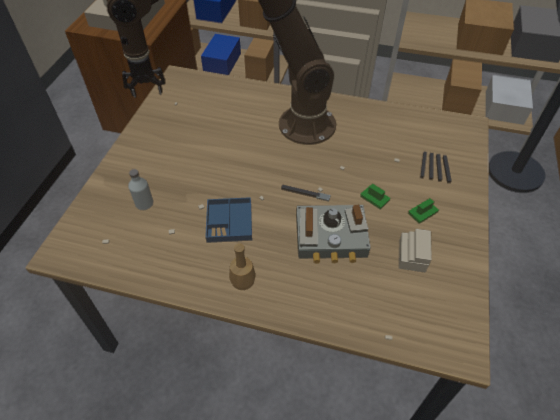

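View pics/side0.png

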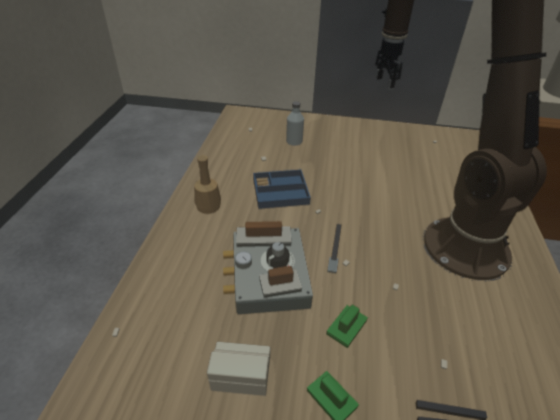

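View pics/wrist0.png

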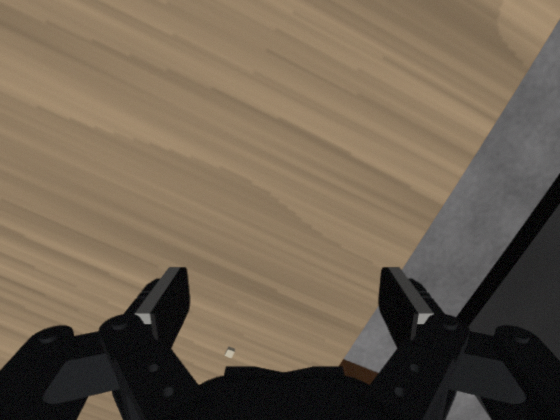

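The scene shows the console around px (332,230), with the long block at (309,225), the short block at (357,217) and the tote at (229,219). The green look-alikes are at (375,196) and (424,211). I'll write the helpers and enlarge the crops.

```bash
cat > h.py <<'E'
import numpy as np, cv2
from scipy.spatial.transform import Rotation as R
def undist(c,uv):
    uv=np.atleast_2d(np.asarray(uv,float))
    K=np.array([[c['fx'],0,c['cx']],[0,c['fy'],c['cy']],[0,0,1]])
    return cv2.undistortPoints(uv[:,None,:],K,np.array([c['k1'],0,0,0.]))[:,0,:]
def rays(c,uv):
    n=undist(c,uv); return np.c_[n,np.ones(len(n))]@R.from_rotvec(c['orientation']).as_matrix().T
def cloud(c,d):
    v,u=np.mgrid[:d.shape[0],:d.shape[1]]
    r=rays(c,np.c_[u.ravel(),v.ravel()]); P=np.asarray(c['eye'])+r*d.reshape(-1,1)
    P[d.ravel()<=0]=np.nan
    return P.reshape(*d.shape,3)
def atz(c,uv,z):
    r=rays(c,uv); e=np.asarray(c['eye']); return e+r*((z-e[2])/r[:,2])[:,None]
def proj(c,P):
    P=np.atleast_2d(P); 
    K=np.array([[c['fx'],0,c['cx']],[0,c['fy'],c['cy']],[0,0,1]])
    Rm=R.from_rotvec(c['orientation']).as_matrix().T
    t=-Rm@np.asarray(c['eye'])
    return cv2.projectPoints(P.astype(float),cv2.Rodrigues(Rm)[0],t,K,np.array([c['k1'],0,0,0.]))[0][:,0,:]
E
python3 - <<'E'
from h import *; from cell import bot
import json
im=cv2.imread('pics/scene0.png'); sd=cv2.imread('pics/side0.png')
a=cv2.resize(im[185:275,190:390],None,fx=4,fy=4,interpolation=cv2.INTER_CUBIC)
b=cv2.resize(sd[165:315,215:325],None,fx=4,fy=4,interpolation=cv2.INTER_CUBIC)
cv2.imwrite('pics/sc_crop.png',a);cv2.imwrite('pics/sd_crop.png',b)
for n in ['scene','side']:
    c=bot.get_calibration(n);d=np.load(f'pics/{n}0.npy');P=cloud(c,d)
    m=np.isfinite(P[...,2])
    print(n)
    for nm in ['console','long_block','short_block','tote','outer_ring']:
        r=bot.search_frame(n,nm)
        for q in r[:2]:
            x0,y0,x1,y1=[q['box'][i]*(560,420)[i%2] for i in range(4)]
            s=P[int(y0):int(y1)+1,int(x0):int(x1)+1].reshape(-1,3);s=s[np.isfinite(s[:,0])]
            print(nm,round(q['p'],2),[round(v) for v in (x0,y0,x1,y1)],np.median(s,0).round(3) if len(s) else None,s[:,2].max().round(3) if len(s) else None)
print(bot.read_state()['time'])
E
```

```text
scene
console 0.68 [295, 206, 370, 263] [0.598 0.221 0.059] 0.124
console 0.65 [325, 212, 338, 227] [0.553 0.209 0.088] 0.119
long_block 0.94 [299, 205, 316, 247] [0.606 0.137 0.077] 0.124
short_block 0.76 [409, 198, 438, 226] [0.381 0.515 0.004] 0.063
short_block 0.71 [344, 204, 372, 231] [0.509 0.292 0.072] 0.123
tote 0.86 [207, 197, 251, 242] [ 0.585 -0.155  0.006] 0.041
tote 0.33 [128, 167, 157, 212] [ 0.595 -0.487  0.005] 0.174
outer_ring 0.55 [323, 210, 342, 228] [0.549 0.212 0.084] 0.121
side
console 0.69 [251, 169, 314, 209] [ 0.587 -0.156  0.005] 0.036
console 0.62 [224, 227, 311, 313] [0.558 0.251 0.06 ] 0.12
long_block 0.71 [239, 221, 291, 247] [0.585 0.15  0.078] 0.121
short_block 0.81 [326, 304, 366, 345] [0.35  0.347 0.016] 0.062
tote 0.72 [252, 171, 313, 208] [ 0.583 -0.151  0.007] 0.036
tote 0.39 [224, 227, 312, 313] [0.554 0.246 0.06 ] 0.12
outer_ring 0.56 [268, 245, 290, 268] [0.534 0.222 0.088] 0.12
outer_ring 0.22 [192, 159, 220, 214] [ 0.813 -0.017  0.041] 0.192
0.65
```

```bash
python3 - <<'E'
from h import *
E
ls -la pics
```

```text
total 4048
drwxr-xr-x 2 agent agent   4096 Dec  7 15:15 .
drwxr-xr-x 3 agent agent   4096 Dec  7 15:15 ..
-rw-r--r-- 1 agent agent 245450 Dec  7 15:15 sc_crop.png
-rw-r--r-- 1 agent agent 940928 Dec  7 15:14 scene0.npy
-rw-r--r-- 1 agent agent 290462 Dec  7 15:14 scene0.png
-rw-r--r-- 1 agent agent 192231 Dec  7 15:15 sd_crop.png
-rw-r--r-- 1 agent agent 940928 Dec  7 15:14 side0.npy
-rw-r--r-- 1 agent agent 253993 Dec  7 15:14 side0.png
-rw-r--r-- 1 agent agent 940928 Dec  7 15:14 wrist0.npy
-rw-r--r-- 1 agent agent 322365 Dec  7 15:14 wrist0.png
```

View pics/sc_crop.png

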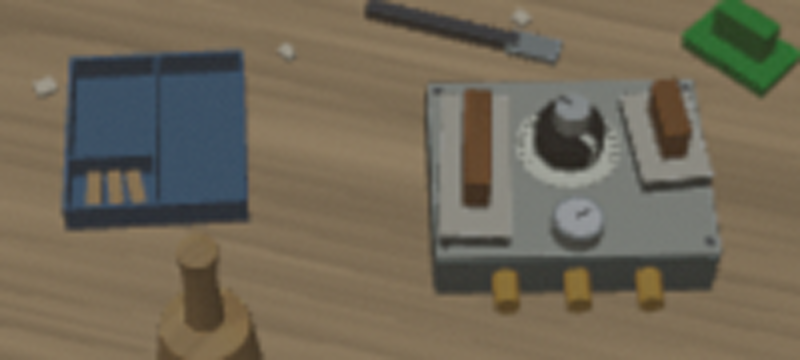

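View pics/sd_crop.png

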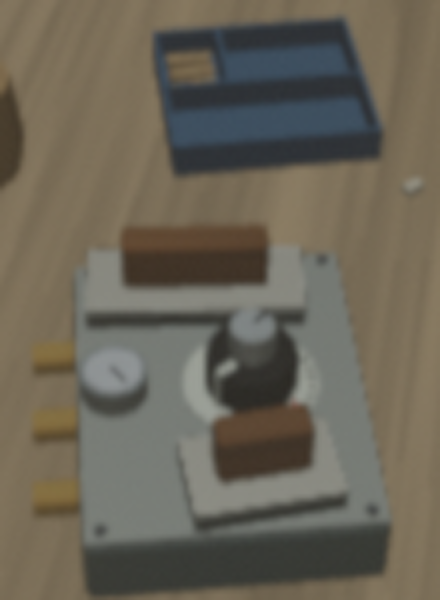

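The enlarged crops confirm the two targets. The pale block with a brown handle on the console's -y side, at crop px (475,165), is the long one. The pale one on the +y side, at (665,130), is the short one. The green blocks off the console are the look-alikes. Next I'll measure poses from depth.

```bash
cat >> h.py <<'E'
def rect(pts):
    p=(pts[:,:2]*1000).astype(np.float32); (c,s,a)=cv2.minAreaRect(p)
    return np.round(c,1),np.round(s,1),round(a,1)
def move(s,pos,yaw,tilt=0):
    """tool down, y axis (jaws) at world angle yaw deg (nearest mod 180)"""
    R0=R.from_rotvec(s['ee_rot']); best=None
    for k in (0,180):
        a=np.radians(yaw+k); y=np.array([np.cos(a),np.sin(a),0]); z=np.array([0,0,-1.]); x=np.cross(y,z)
        R1=R.from_matrix(np.c_[x,y,z]); r=(R0.inv()*R1).as_rotvec(degrees=True)
        if best is None or np.linalg.norm(r)<np.linalg.norm(best): best=r
    sh=R0.inv().apply(np.asarray(pos)-s['position'])*1000
    return sh.round(1),best.round(2)
E
python3 - <<'E'
from h import *; from cell import bot
s=bot.read_state();Rm=R.from_rotvec(s['ee_rot']).as_matrix();print('tool axes',Rm.round(3).T.tolist())
c=bot.get_calibration('wrist');print('cam fwd',R.from_rotvec(c['orientation']).as_matrix().T.round(3).tolist(), (Rm.T@(c['eye']-s['position'])).round(3))
Q={}
for n in ['scene','side']:
    c=bot.get_calibration(n);P=cloud(c,np.load(f'pics/{n}0.npy'));im=cv2.imread(f'pics/{n}0.png').astype(int)
    hsv=cv2.cvtColor(im.astype(np.uint8),cv2.COLOR_BGR2HSV)
    f=P.reshape(-1,3);h=hsv.reshape(-1,3)
    def sel(x0,x1,y0,y1,z0,z1):
        return (f[:,0]>x0)&(f[:,0]<x1)&(f[:,1]>y0)&(f[:,1]<y1)&(f[:,2]>z0)&(f[:,2]<z1)
    print(n)
    m=sel(.4,.8,.05,.4,.108,.13)
    lab=f[m]; 
    for nm,k in [('longH',lab[:,1]<.18),('knob',(lab[:,1]>.18)&(lab[:,1]<.25)),('shortH',lab[:,1]>.25)]:
        q=lab[k]
        if len(q)>4: print(nm,len(q),q.mean(0).round(4),rect(q))
    m=sel(.4,.8,.05,.4,.05,.068); print('top',rect(f[m]),np.median(f[m,2]))
    m=sel(.4,.75,-.3,.0,.026,.04); print('toteRim',rect(f[m]))
    m=sel(.4,.8,.05,.18,.07,.085)&(h[:,1]<80); print('longbase',rect(f[m]),np.median(f[m,2]))
    m=sel(.4,.8,.25,.38,.07,.085)&(h[:,1]<80); print('shortbase',rect(f[m]),np.median(f[m,2]))
E
```

```text
tool axes [[0.901, 0.434, -0.0], [0.434, -0.901, 0.0], [-0.0, -0.0, -1.0]]
cam fwd [[0.433, -0.901, 0.0], [-0.862, -0.415, 0.292], [-0.263, -0.127, -0.956]] [ 0.074  0.001 -0.131]
scene
longH 175 [0.5934 0.1376 0.1163] (array([592.6, 136.5]), array([106.2,  23. ]), 12.7)
knob 48 [0.5396 0.2071 0.1134] (array([538.3, 205.2]), array([33. , 26.8]), 10.4)
shortH 107 [0.5212 0.2879 0.1157] (array([517.5, 286.7]), array([66. , 24.2]), 23.0)
top (array([558.4, 213. ]), array([195.4, 240.3]), 16.0) 0.058785773133624986
toteRim (array([ 591.2, -153.9]), array([182.3, 160.4]), 18.9)
longbase (array([589.8, 146.9]), array([153.7,  79.7]), 12.2) 0.07660350877175892
shortbase (array([548.8, 290.9]), array([ 80.7, 174.5]), 89.7) 0.07656611822587334
side
longH 289 [0.5894 0.1434 0.1155] (array([589.7, 141.5]), array([97.1, 24.8]), 10.7)
knob 92 [0.5377 0.2124 0.1137] (array([537.7, 211.8]), array([28.2, 27.6]), 7.7)
shortH 235 [0.5167 0.2939 0.1159] (array([517. , 291.3]), array([59.4, 27.1]), 23.9)
top (array([557.3, 216. ]), array([189.1, 239.4]), 16.2) 0.05948015189402445
toteRim (array([ 590.5, -150.2]), array([174.5, 166.8]), 19.5)
longbase (array([589.3, 140.8]), array([150. ,  62.4]), 12.7) 0.07712775347315826
shortbase (array([550.9, 292.6]), array([ 84.1, 174.6]), 89.7) 0.07704248029469757
```

```bash
python3 -c "
from h import *; from cell import bot
print(*move(bot.read_state(),(0.53,0.20,0.32),-74))"
```

```text
[ 564.3 -575.3  -77.7] [0.   0.   9.71]
```

```bash
python3 -m handwheel '[[[35,-35,-10],[0,0,4],0.4],[[70,-70,-20],[0,0,8],0.4],[[105,-105,-40],[0,0,9.7],0.4],[[140,-140,-60],[0,0,9.7],0.4],[[175,-175,-77],[0,0,9.7],0.4],[[210,-210,-77],[0,0,9.7],0.4],[[245,-245,-77],[0,0,9.7],0.4],[[280,-280,-77],[0,0,9.7],0.4]]' 60
python3 -c "
from h import *; from cell import bot
print(*move(bot.read_state(),(0.53,0.20,0.32),-74))"
```

```text
time: 1.45
position: [0.3997, -0.1951, 0.3199]
ee_rot: [3.11, 0.437, 0.002]
force: [1.3, 0.4, -0.2]
gripper_width: 0.0512
[ 2.342e+02 -3.439e+02 -2.000e-01] [ 0.07 -0.06 -0.  ]
```

```bash
python3 -m handwheel '[[[28,-41,0],[0,0,0],0.4],[[56,-82,0],[0,0,0],0.4],[[84,-123,0],[0,0,0],0.4],[[112,-164,0],[0,0,0],0.4],[[140,-205,0],[0,0,0],0.4],[[168,-246,0],[0,0,0],0.4],[[196,-287,0],[0,0,0],0.4],[[210,-310,0],[0,0,0],0.4]]'
python3 -m handwheel '[[[12,-20,0],[0,0,0],0.4],[[12,-20,0],[0,0,0],0.4],[[12,-20,0],[0,0,0],0.4]]'
python3 - <<'E'
from h import *; from cell import bot
s=bot.read_state();c=bot.get_calibration('wrist');im,d=bot.snapshot('wrist');print(s['position'],s['time'])
cv2.imwrite('pics/w1.png',im);np.save('pics/w1.npy',d);np.save('pics/w1c.npy',c,allow_pickle=True)
P=cloud(c,d);f=P.reshape(-1,3)
def sel(x0,x1,y0,y1,z0,z1): return (f[:,0]>x0)&(f[:,0]<x1)&(f[:,1]>y0)&(f[:,1]<y1)&(f[:,2]>z0)&(f[:,2]<z1)
m=sel(.4,.8,.05,.4,.108,.13);q0=f[m]
for nm,k in [('longH',q0[:,1]<.18),('knob',(q0[:,1]>.18)&(q0[:,1]<.25)),('shortH',q0[:,1]>.25)]:
    q=q0[k]
    if len(q)>4: print(nm,len(q),q.mean(0).round(4),rect(q))
m=sel(.4,.8,.05,.4,.05,.068); print('top',rect(f[m]),np.median(f[m,2]))
m=sel(.4,.7,.18,.25,.083,.095); print('ring',rect(f[m]),np.median(f[m,2]))
E
```

```text
time: 2.25
position: [0.5159, 0.1634, 0.3193]
ee_rot: [-3.108, -0.443, -0.001]
force: [0.4, 0.8, 0.9]
gripper_width: 0.0515
time: 2.55
position: [0.5216, 0.1815, 0.3191]
ee_rot: [3.11, 0.439, -0.001]
force: [0.0, -1.3, -0.1]
gripper_width: 0.0514
[0.52155897 0.18148035 0.31907306] 2.55
longH 2453 [0.5904 0.1378 0.1172] (array([588.2, 136.5]), array([100.1,  24.4]), 12.2)
knob 668 [0.5374 0.2073 0.1145] (array([536.5, 207.6]), array([30.2, 30.5]), 15.7)
shortH 1388 [0.5182 0.2861 0.1169] (array([516.4, 287.2]), array([60.1, 24.8]), 21.9)
top (array([556. , 212.6]), array([187.4, 238.7]), 15.9) 0.05990119149184758
ring (array([570.5, 208.8]), array([ 57.6, 129.1]), 89.8) 0.08976134074317799
```

View pics/w1.png

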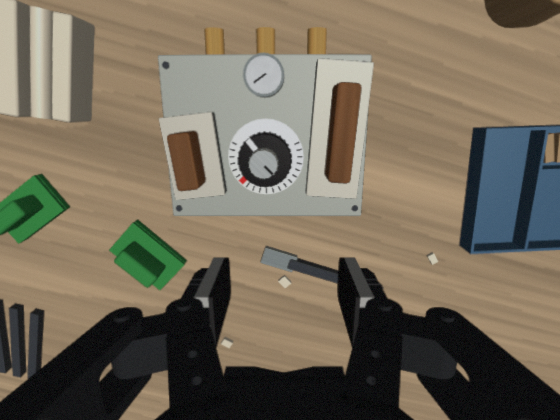

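The wrist view shows the knob at px (263,160), the white line end at (250,145) and the red tab at (243,180). The long block is on the right at (340,130) and the short one on the left at (190,160). Now the long block.

```bash
python3 -c "
from h import *; from cell import bot
print(*move(bot.read_state(),(0.589,0.138,0.097),-77.8))"
```

```text
[ 53.1  59.4 222.2] [0.04 0.02 3.78]
```

```bash
python3 -m handwheel '[[[25,30,30],[0,0,3.8],0.4],[[53,59.5,60],[0,0,3.8],0.4],[[53,59.5,100],[0,0,3.8],0.4],[[53,59.5,140],[0,0,3.8],0.4],[[53,59.5,160],[0,0,3.8],0.4],[[53,59.5,160],[0,0,3.8],0.4],[[53,59.5,160],[0,0,3.8],0.4]]' 60
python3 - <<'E'
from h import *; from cell import bot
print(*move(bot.read_state(),(0.589,0.138,0.097),-77.8))
im,d=bot.snapshot('wrist');cv2.imwrite('pics/w2.png',im)
im,d=bot.snapshot('side');cv2.imwrite('pics/s2.png',cv2.resize(im[100:330,180:460],None,fx=2.5,fy=2.5))
E
```

```text
time: 3.3
position: [0.5894, 0.1379, 0.1601]
ee_rot: [3.124, 0.332, 0.001]
force: [0.4, 0.2, 1.2]
gripper_width: 0.0512
[-0.4 -0.2 63.1] [ 0.02 -0.03 -0.06]
```

View pics/w2.png

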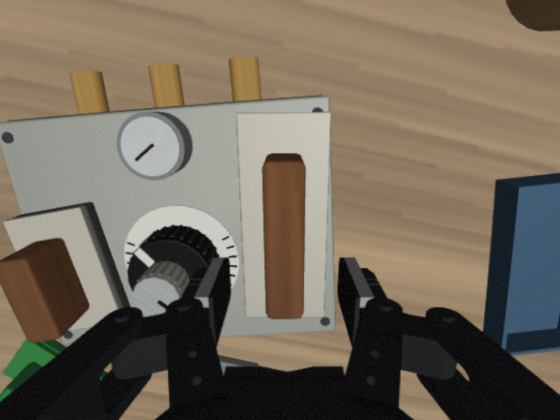

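View pics/s2.png

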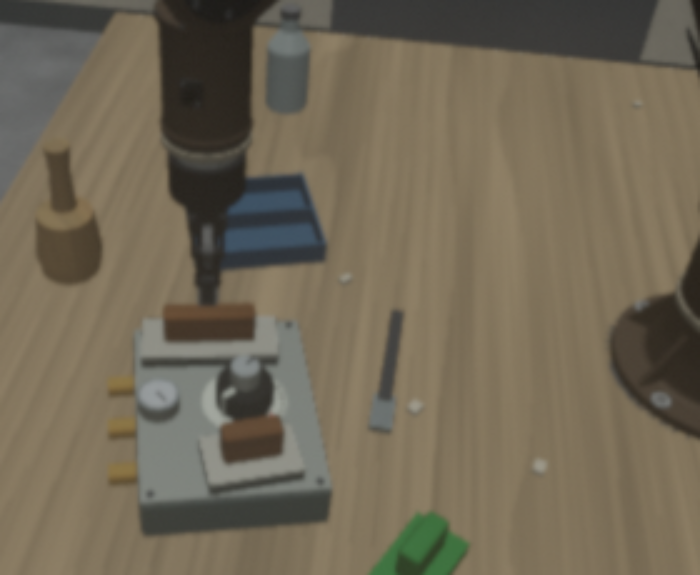

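The fingers straddle the handle (px 263–305, fingers at 215 and 355), and the ring and knob are clear. I'll descend and grip.

```bash
python3 -m handwheel '[[[0,0,30],[0,0,0],0.4],[[0,0,55],[0,0,0],0.4],[[0,0,63],[0,0,0],0.4],[[0,0,63],[0,0,0],0.4],[[0,0,63],[0,0,0],0.9],[[0,0,63],[0,0,0],0.9],[[0,0,63],[0,0,0],0.9],[[0,0,63],[0,0,0],0.9]]' 70
python3 -m handwheel '[[[0,0,0],[0,0,0],0.9],[[0,0,0],[0,0,0],0.9],[[0,0,0],[0,0,0],0.9]]'
```

```text
time: 4.2
position: [0.5902, 0.1392, 0.0982]
ee_rot: [-3.123, -0.334, -0.005]
force: [-0.8, -0.7, 7.1]
gripper_width: 0.0229
time: 4.5
position: [0.5902, 0.1392, 0.0982]
ee_rot: [-3.123, -0.334, -0.005]
force: [-0.2, 0.5, 7.0]
gripper_width: 0.0229
```

```bash
python3 -m handwheel '[[[0,0,-15],[0,0,0],0.9],[[0,0,-50],[0,0,0],0.9],[[0,0,-90],[0,0,0],0.9],[[0,0,-120],[0,0,0],0.9],[[0,0,-120],[0,0,0],0.9]]'
python3 - <<'E'
from h import *; from cell import bot
s=bot.read_state();c=bot.get_calibration('wrist');im,d=bot.snapshot('wrist');cv2.imwrite('pics/w3.png',im)
np.save('pics/w3.npy',d);np.save('pics/w3c.npy',c,allow_pickle=True);np.save('pics/w3s.npy',s,allow_pickle=True)
print(s['gripper_width'],s['force'],s['position'],s['ee_rot'])
im,d=bot.snapshot('side');cv2.imwrite('pics/s3.png',cv2.resize(im[100:330,180:460],None,fx=2.5,fy=2.5))
c=bot.get_calibration('side')
for n in ['side']:
    f=cloud(c,d).reshape(-1,3)
    m=(f[:,0]>.4)&(f[:,0]<.8)&(f[:,1]<0)&(f[:,1]>-.3)&(f[:,2]>.026)&(f[:,2]<.04);print('tote',rect(f[m]))
E
```

```text
time: 5.0
position: [0.5912, 0.1401, 0.2223]
ee_rot: [-3.122, -0.334, -0.013]
force: [1.1, 0.1, -2.3]
gripper_width: 0.0234
0.02337230756138441 [ 1.12022504  0.05024383 -2.31462222] [0.59123753 0.14007944 0.22229513] [-3.12205872 -0.3340506  -0.01329088]
tote (array([ 656.7, -127.8]), array([314.1, 167.6]), 18.2)
```

View pics/w3.png

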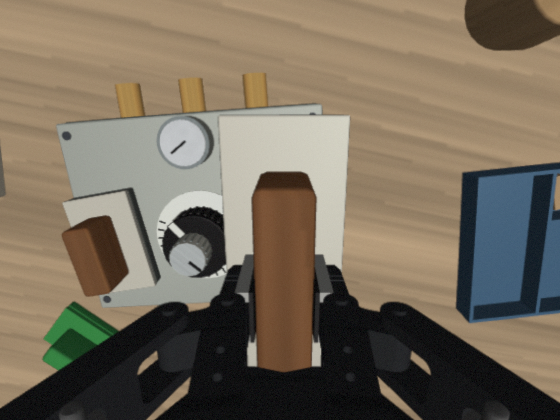

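View pics/s3.png

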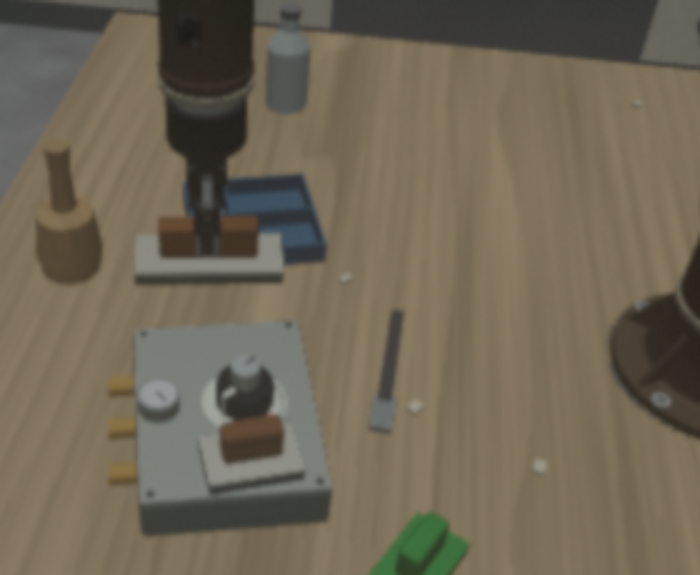

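The block is held level (side crop px 210,255; wrist px 285,270), and the short block and knob are undisturbed. I'll move halfway to the tote to measure it.

```bash
python3 -c "
from h import *; from cell import bot
print(*move(bot.read_state(),(0.53,0.01,0.25),-71))"
```

```text
[-84.9 113.4 -32.7] [ 0.01 -0.09 -6.79]
```

```bash
python3 -m handwheel '[[[-20,25,-10],[0,0,-2],0.9],[[-42,55,-20],[0,0,-4],0.9],[[-64,85,-30],[0,0,-6],0.9],[[-85,113,-32],[0,0,-7],0.9],[[-85,113,-32],[0,0,-7],0.9],[[-85,113,-32],[0,0,-7],0.9]]'
python3 - <<'E'
from h import *; from cell import bot
s=bot.read_state();c=bot.get_calibration('wrist');im,d=bot.snapshot('wrist');cv2.imwrite('pics/w4.png',im)
print(s['position'])
np.save('pics/w4.npy',d);np.save('pics/w4c.npy',c,allow_pickle=True)
f=cloud(c,d).reshape(-1,3)
m=(f[:,0]>.4)&(f[:,0]<.8)&(f[:,1]<-.03)&(f[:,1]>-.3)&(f[:,2]>.029)&(f[:,2]<.036);print('rim',rect(f[m]),m.sum())
m=(f[:,0]>.4)&(f[:,0]<.8)&(f[:,1]<-.03)&(f[:,1]>-.3)&(f[:,2]>.003)&(f[:,2]<.007);print(np.median(f[m,2]))
E
```

```text
time: 5.7
position: [0.5288, 0.0093, 0.2472]
ee_rot: [-3.098, -0.521, 0.004]
force: [-0.1, 0.4, -2.7]
gripper_width: 0.0232
[0.52882061 0.00934726 0.2472254 ]
rim (array([ 588.9, -154.5]), array([173.7, 161.9]), 18.3) 3662
0.004944198211810191
```

View pics/w4.png

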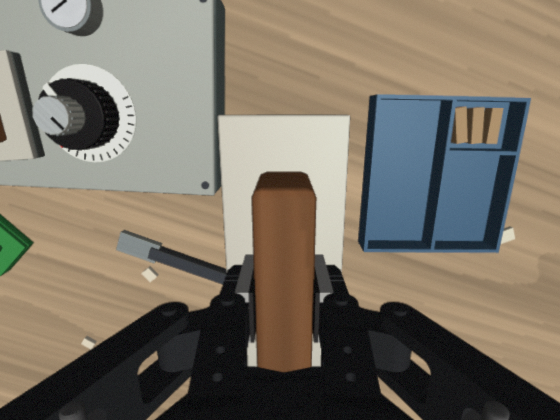

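The tote shows clearly at px (365–528, 95–252), and its rim fits 173.7 x 161.9 mm at 18.3°, as specified. Next I'll check where the block sits in the hand.

```bash
python3 - <<'E'
from h import *; from cell import bot
s=bot.read_state();c=np.load('pics/w4c.npy',allow_pickle=True).item()
z=s['position'][2]-.0202
Rm=R.from_rotvec(s['ee_rot'])
P=atz(c,[[220,115],[349,115],[226,262],[343,262]],z)
print(Rm.inv().apply(P-s['position']).round(4)*1000)
th=np.radians(18.3)
print(*move(s,(.577+.000,-.117,.10),18.3-90))
E
```

```text
[[ 71.7 -26.2  20.1]
 [ 71.6  31.5  20.1]
 [ -0.5 -27.4  20.2]
 [ -0.7  32.5  20.2]]
[  3.4 136.3 147.2] [-0.05  0.09  0.89]
```

```bash
python3 -c "
from h import *; from cell import bot
print(*move(bot.read_state(),(0.5788,-0.1145,0.12),18.5-90))"
```

```text
[  5.9 134.6 127.2] [-0.05  0.09  0.69]
```

```bash
python3 -m handwheel '[[[1,25,15],[0,0,0.7],0.9],[[3,60,40],[0,0,0.7],0.9],[[5,95,70],[0,0,0.7],0.9],[[6,125,100],[0,0,0.7],0.9],[[6,134.6,127],[0,0,0.7],0.9],[[6,134.6,127],[0,0,0.7],0.9],[[6,134.6,127],[0,0,0.7],0.9],[[6,134.6,127],[0,0,0.7],0.9]]'
python3 - <<'E'
from h import *; from cell import bot
im,d=bot.snapshot('wrist');cv2.imwrite('pics/w5.png',im)
s=bot.read_state();print(*move(s,(0.5788,-0.1145,0.0432),18.5-90),s['gripper_width'],s['force'])
im,d=bot.snapshot('scene');cv2.imwrite('pics/c5.png',cv2.resize(im[150:290,150:400],None,fx=3,fy=3))
E
```

```text
time: 6.55
position: [0.5808, -0.1128, 0.1225]
ee_rot: [-3.1, -0.509, -0.003]
force: [0.1, -0.6, -3.2]
gripper_width: 0.0232
[-2.6  0.7 79.6] [ 0.02 -0.14  0.14] 0.022967869371081844 [ 0.36394765  0.97278418 -2.69957268]
```

View pics/w5.png

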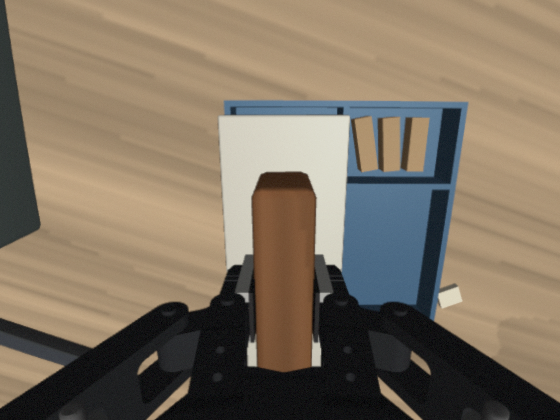

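View pics/c5.png

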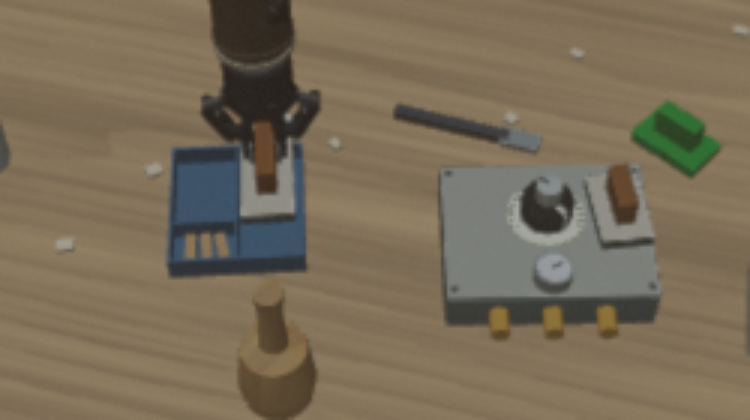

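The block is over the long compartment. I'll check its alignment numerically against the rim corners at px (225,101) and (467,101).

```bash
python3 - <<'E'
from h import *; from cell import bot
s=bot.read_state();c=bot.get_calibration('wrist');Rm=R.from_rotvec(s['ee_rot'])
print('rim',Rm.inv().apply(atz(c,[[225,101],[467,101],[344,105]],.032)-s['position'])*1000)
print('block',Rm.inv().apply(atz(c,[[220,115],[349,115]],s['position'][2]-.0202)-s['position'])*1000)
print(c['eye'],Rm.inv().apply(c['eye']-s['position']),R.from_rotvec(c['orientation']).as_matrix()[:,2])
E
```

```text
rim [[ 80.57222366 -37.01200233  91.06834208]
 [ 81.1827946  121.4398892   91.18695449]
 [ 78.05847763  40.47711503  91.11951274]]
block [[ 72.49734684 -27.44142541  20.35598552]
 [ 72.47822902  30.42424593  20.39871365]]
[ 0.65090794 -0.09074401  0.25448913] [ 0.07399205  0.00109645 -0.13140933] [-0.27410864 -0.09330198 -0.95716205]
```

```bash
python3 -m handwheel '[[[-2.9,1.8,0],[0,0,0],0.9],[[-2.9,1.8,20],[0,0,0],0.9],[[-2.9,1.8,40],[0,0,0],0.9],[[-2.9,1.8,55],[0,0,0],0.9],[[-2.9,1.8,65],[0,0,0],0.9],[[-2.9,1.8,72],[0,0,0],0.9],[[-2.9,1.8,72],[0,0,0],0.9]]'
python3 - <<'E'
from h import *; from cell import bot
im,d=bot.snapshot('wrist');cv2.imwrite('pics/w6.png',im)
E
```

```text
time: 7.35
position: [0.5773, -0.1173, 0.0487]
ee_rot: [-3.1, -0.505, 0.002]
force: [-1.5, -1.5, -3.7]
gripper_width: 0.0229
```

View pics/w6.png

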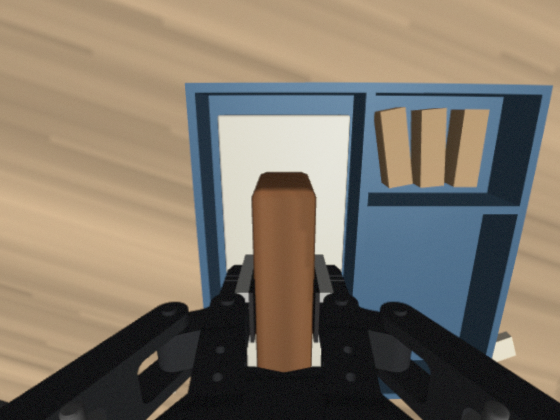

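The block is well inside the compartment. I'll lower the last few millimetres, release and lift.

```bash
python3 -m handwheel '[[[0,0,4],[0,0,0],0.9],[[0,0,5.5],[0,0,0],0.9],[[0,0,5.5],[0,0,0],0.9],[[0,0,5.5],[0,0,0],0.52],[[0,0,5.5],[0,0,0],0.52],[[0,0,5.5],[0,0,0],0.52],[[0,0,5.5],[0,0,0],0.52]]'

```

```text
time: 8.1
position: [0.5778, -0.1174, 0.044]
ee_rot: [3.101, 0.505, 0.001]
force: [0.6, -0.3, 0.4]
gripper_width: 0.0408
```

```bash
python3 -m handwheel '[[[0,0,-20],[0,0,0],0.52],[[0,0,-60],[0,0,0],0.52],[[0,0,-100],[0,0,0],0.52],[[0,-10,-140],[0,0,0],0.52],[[0,-50,-165],[0,0,0],0.52],[[0,-95,-185],[0,0,0],0.52],[[0,-140,-200],[0,0,0],0.52],[[0,-140,-200],[0,0,0],0.52]]'
python3 - <<'E'
from h import *; from cell import bot
im,d=bot.snapshot('wrist');cv2.imwrite('pics/w7.png',im)
s=bot.read_state();print(*move(s,(0.517,0.287,0.24),22.2-90))
c=bot.get_calibration('wrist')
f=cloud(c,d).reshape(-1,3)
m=(f[:,0]>.4)&(f[:,0]<.8)&(f[:,1]<-.0)&(f[:,1]>-.3)&(f[:,2]>.02)&(f[:,2]<.027);print('base z',np.median(f[m,2]),rect(f[m]))
E
```

```text
time: 8.9
position: [0.5324, 0.0229, 0.2468]
ee_rot: [-3.096, -0.519, -0.007]
force: [0.3, -0.8, -0.0]
gripper_width: 0.0409
[  71.4 -258.6    5.8] [ 0.01 -0.18 -3.34]
base z 0.022033102427761242 (array([ 588.7, -157. ]), array([172.1, 158.4]), 18.5)
```

View pics/w7.png

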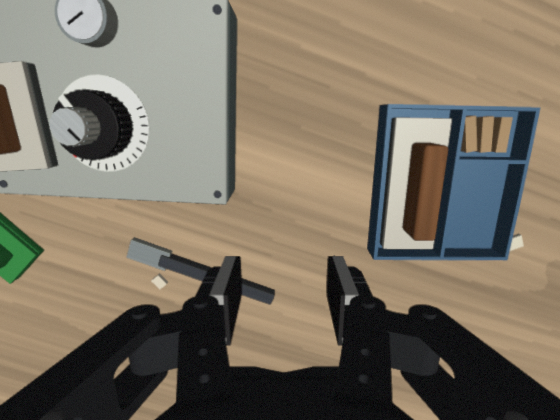

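The long block lies flat in its bay at px (420,185), with its base top at z≈22 mm. Next is the short block.

```bash
python3 -m handwheel '[[[12,-40,2],[0,0,-1],0.45],[[24,-85,4],[0,0,-2],0.45],[[36,-130,6],[0,0,-3],0.45],[[48,-175,6],[0,0,-3.3],0.45],[[60,-218,6],[0,0,-3.3],0.45],[[71.4,-258.6,6],[0,0,-3.3],0.45],[[71.4,-258.6,6],[0,0,-3.3],0.45],[[71.4,-258.6,6],[0,0,-3.3],0.45]]'
python3 - <<'E'
from h import *; from cell import bot
im,d=bot.snapshot('wrist');cv2.imwrite('pics/w8.png',im)
s=bot.read_state();c=bot.get_calibration('wrist')
f=cloud(c,d).reshape(-1,3)
m=(f[:,0]>.4)&(f[:,0]<.7)&(f[:,1]<.4)&(f[:,1]>.25)&(f[:,2]>.108)&(f[:,2]<.122);print('H',np.median(f[m,2]),rect(f[m]),m.sum())
print(*move(s,(0.517,0.287,0.097),22.2-90))
E
```

```text
time: 9.75
position: [0.5189, 0.2834, 0.237]
ee_rot: [3.084, 0.596, -0.002]
force: [-0.6, -0.9, -0.3]
gripper_width: 0.0469
H 0.11762737605527063 (array([517. , 286.8]), array([58.8, 23.4]), 22.1) 2071
[-1.0e-01 -5.7e+00  1.4e+02] [ 0.07  0.06 -0.44]
```

View pics/w8.png

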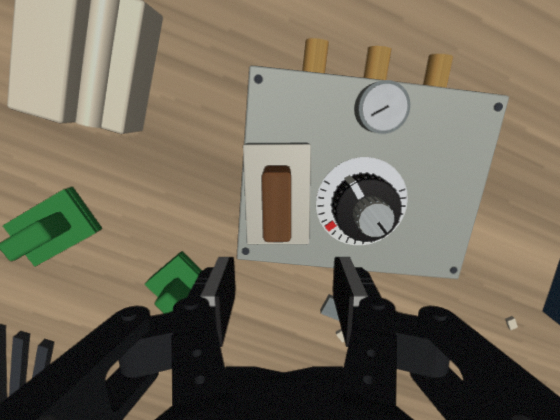

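The short block is straddled laterally: handle at px (277,205), fingers at 225 and 345. I'll centre over it and descend.

```bash
python3 -m handwheel '[[[0,-7,20],[0,0,-0.4],0.45],[[0,-7,60],[0,0,-0.4],0.45],[[0,-7,90],[0,0,-0.4],0.45],[[0,-7,90],[0,0,-0.4],0.45]]'
python3 - <<'E'
from h import *; from cell import bot
im,d=bot.snapshot('wrist');cv2.imwrite('pics/w9.png',im)
s=bot.read_state();print(s['position'],*move(s,(0.517,0.2885,0.097),22.2-90))
E
```

```text
time: 10.2
position: [0.5151, 0.2855, 0.1438]
ee_rot: [3.08, 0.6, -0.011]
force: [-0.3, -0.8, 0.3]
gripper_width: 0.0474
[0.51606831 0.2869052  0.14636531] [ 1.7 -1.2 49.4] [ 0.1   0.23 -0.14]
```

View pics/w9.png

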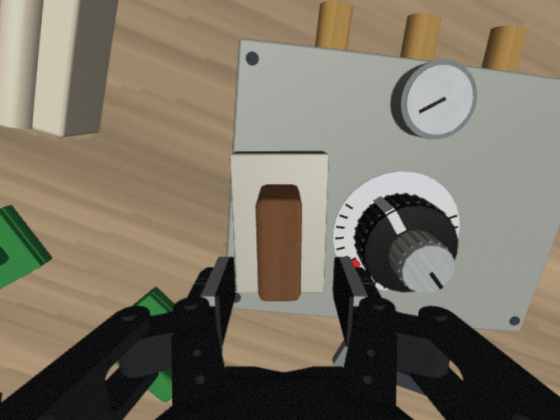

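```bash
python3 -m handwheel '[[[1,-1,25],[0,0,0],0.45],[[1.5,-1,42],[0,0,0],0.45],[[1.5,-1,49],[0,0,0],0.45],[[1.5,-1,49],[0,0,0],0.45],[[1.5,-1,49],[0,0,0],0.9],[[1.5,-1,49],[0,0,0],0.9],[[1.5,-1,49],[0,0,0],0.9],[[1.5,-1,49],[0,0,0],0.9]]' 70
python3 -m handwheel '[[[0,0,0],[0,0,0],0.9],[[0,0,-15],[0,0,0],0.9],[[0,0,-50],[0,0,0],0.9],[[0,0,-95],[0,0,0],0.9],[[0,0,-130],[0,0,0],0.9],[[0,0,-150],[0,0,0],0.9],[[0,0,-150],[0,0,0],0.9]]'
python3 - <<'E'
from h import *; from cell import bot
im,d=bot.snapshot('wrist');cv2.imwrite('pics/w10.png',im)
s=bot.read_state();print(s['position'],s['gripper_width'],s['force'],*move(s,(0.5,0.0,0.25),18.5-90))
c=bot.get_calibration('wrist')
E
```

```text
time: 11.05
position: [0.5182, 0.2916, 0.1005]
ee_rot: [-3.082, -0.604, -0.004]
force: [-1.0, -1.9, 6.3]
gripper_width: 0.0231
time: 11.75
position: [0.5182, 0.2926, 0.2531]
ee_rot: [-3.08, -0.605, -0.009]
force: [1.0, 0.7, -4.3]
gripper_width: 0.0228
[0.51745343 0.29172117 0.25048679] 0.0229794050934556 [-0.1828161   0.50770978 -3.78710633] [-126.5  263.5    0. ] [-0.03 -0.16  3.72]
```

View pics/w10.png

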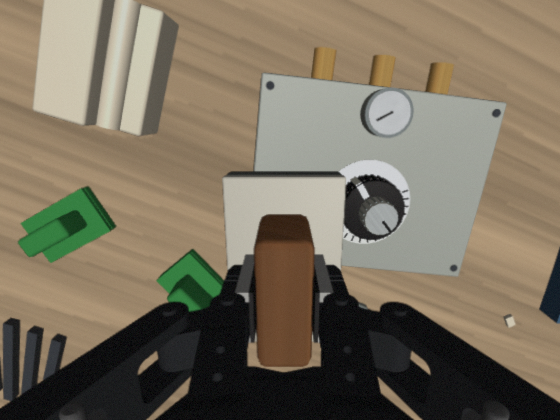

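The short block is held at px (285,270). I'll carry it to the halfway point and measure its offset in the hand.

```bash
python3 -m handwheel '[[[-15,33,0],[0,0,1],0.9],[[-30,66,0],[0,0,2],0.9],[[-48,105,0],[0,0,3],0.9],[[-66,144,0],[0,0,3.8],0.9],[[-84,183,0],[0,0,3.8],0.9],[[-102,220,0],[0,0,3.8],0.9],[[-115,250,0],[0,0,3.8],0.9],[[-120,290,0],[0,0,3.8],0.9]]'
python3 -m handwheel '[[[0,35,0],[0,0,0],0.9],[[0,60,0],[0,0,0],0.9],[[0,60,0],[0,0,0],0.9],[[0,60,0],[0,0,0],0.9]]'
python3 - <<'E'
from h import *; from cell import bot
im,d=bot.snapshot('wrist');cv2.imwrite('pics/w11.png',im)
s=bot.read_state();c=bot.get_calibration('wrist');print(s['position'],s['gripper_width'],*move(s,(0.5763,-0.1985,0.13),18.5-90))
f=cloud(c,d).reshape(-1,3)
m=(f[:,0]>.4)&(f[:,0]<.8)&(f[:,1]<-.06)&(f[:,1]>-.3)&(f[:,2]>.029)&(f[:,2]<.036);print('rim',rect(f[m]),m.sum())
E
```

```text
time: 12.6
position: [0.5134, -0.0234, 0.2473]
ee_rot: [-3.1, -0.504, 0.006]
force: [1.5, 0.8, -3.1]
gripper_width: 0.023
time: 13.0
position: [0.5336, -0.0797, 0.2472]
ee_rot: [-3.1, -0.501, 0.005]
force: [0.3, 0.3, -2.9]
gripper_width: 0.0232
[ 0.5337161  -0.07863167  0.24752619] 0.022882443291320727 [  2.7 127.4 117.3] [-0.1   0.12 -0.06]
rim (array([ 589.7, -153.2]), array([173.4, 160.8]), 18.3) 3203
```

View pics/w11.png

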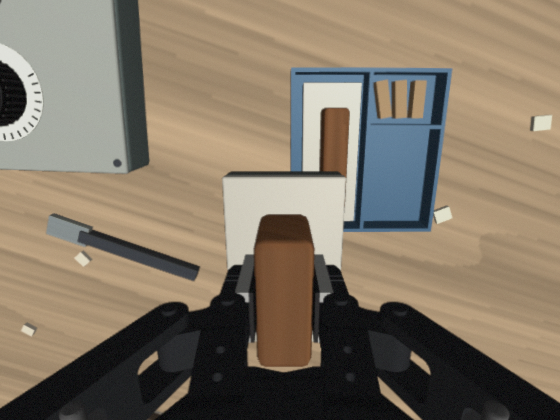

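```bash
python3 - <<'E'
from h import *; from cell import bot
s=bot.read_state();c=bot.get_calibration('wrist');Rm=R.from_rotvec(s['ee_rot'])
B=Rm.inv().apply(atz(c,[[225,178],[343.5,178],[228,262],[341,262]],s['position'][2]-.0225)-s['position'])*1000
print(B)
off=np.array([B[0,0]-47.5,(B[0,1]+B[1,1])/2,0]);print(off)
a=np.radians(18.3)
bay=np.array([.5897,-.1532])+np.array([[np.cos(a),-np.sin(a)],[np.sin(a),np.cos(a)]])@[-.0275,-.039];print(bay)
t=np.r_[bay,.13]-Rm.apply(off/1000);print(t,move(s,t,18.4-90))
E
```

```text
[[ 43.36964483 -27.04241804  22.45565098]
 [ 43.36859744  29.77480575  22.35869557]
 [ -0.94008033 -27.85797939  22.54958436]
 [ -0.92012979  30.86433596  22.44933409]]
[-4.13035517  1.36619385  0.        ]
[ 0.57583651 -0.19886239]
[ 0.57932263 -0.19625984  0.12999371] (array([  6.3, 126.2, 117.3]), array([-0.1 ,  0.12,  0.04]))
```

```bash
python3 -m handwheel '[[[1,30,10],[0,0,0],0.9],[[3,70,20],[0,0,0],0.9],[[5,105,50],[0,0,0],0.9],[[5.5,126.5,90],[0,0,0],0.9],[[5.5,126.5,125],[0,0,0],0.9],[[5.5,126.5,135],[0,0,0],0.9],[[5.5,126.5,135],[0,0,0],0.9],[[5.5,126.5,135],[0,0,0],0.9]]'
python3 - <<'E'
from h import *; from cell import bot
im,d=bot.snapshot('wrist');cv2.imwrite('pics/w12.png',im)
s=bot.read_state();print(s['position'],*move(s,(0.5786,-0.1965,0.0455),18.4-90))
E
```

```text
time: 13.85
position: [0.5809, -0.1963, 0.1154]
ee_rot: [3.1, 0.506, 0.003]
force: [0.1, 0.7, -4.0]
gripper_width: 0.0231
[ 0.58125728 -0.19673875  0.11595177] [-2.6 -1.2 70.4] [ 0.08 -0.16  0.11]
```

View pics/w12.png

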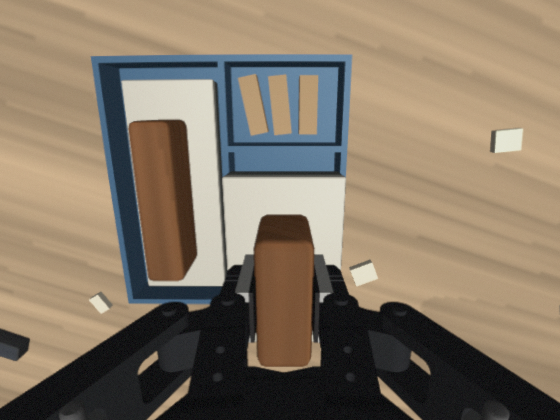

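```bash
python3 - <<'E'
from h import *; from cell import bot
s=bot.read_state();c=bot.get_calibration('wrist');Rm=R.from_rotvec(s['ee_rot'])
print(Rm.inv().apply(atz(c,[[290,152],[228,152],[342,152],[351,57],[94,57]],.032)-s['position'])*1000)
E
```

```text
[[  48.41299083    5.24462629   84.09383332]
 [  48.47145178  -35.44949485   84.03926594]
 [  48.43426963   39.40497501   84.13983508]
 [ 106.05903516   42.16793402   84.30377807]
 [ 106.97049474 -115.45026205   84.09433011]]
```

```bash
python3 -m handwheel '[[[-2.5,0,0],[0,0,0],0.9],[[-2.5,0,25],[0,0,0],0.9],[[-2.5,0,45],[0,0,0],0.9],[[-2.5,0,58],[0,0,0],0.9],[[-2.5,0,64],[0,0,0],0.9],[[-2.5,0,64],[0,0,0],0.9]]'
python3 - <<'E'
from h import *; from cell import bot
im,d=bot.snapshot('wrist');cv2.imwrite('pics/w13.png',im)
s=bot.read_state();print(s['position'],s['force'])
E
```

```text
time: 14.5
position: [0.5774, -0.1985, 0.0498]
ee_rot: [-3.101, -0.503, 0.0]
force: [-0.3, -0.4, -3.7]
gripper_width: 0.0233
[ 0.5778641  -0.19857265  0.05036007] [-0.46282099  0.42575128 -2.99892728]
```

View pics/w13.png

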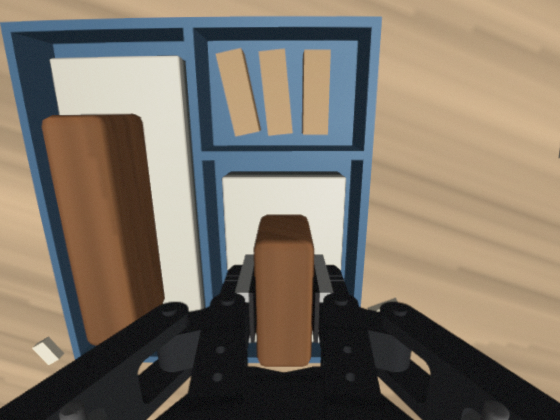

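The short block is centred in its bay. I'll lower, release and lift.

```bash
python3 -m handwheel '[[[0,0,3.5],[0,0,0],0.9],[[0,0,5.5],[0,0,0],0.9],[[0,0,5.5],[0,0,0],0.9],[[0,0,5.5],[0,0,0],0.52],[[0,0,5.5],[0,0,0],0.52],[[0,0,5.5],[0,0,0],0.52],[[0,0,5.5],[0,0,0],0.52]]'
python3 -m handwheel '[[[0,0,-20],[0,0,0],0.52],[[0,0,-60],[0,0,0],0.52],[[0,0,-100],[0,0,0],0.52],[[0,-10,-140],[0,0,0],0.3],[[0,-50,-165],[0,0,0],0.0],[[0,-95,-185],[0,0,0],0.0],[[0,-140,-200],[0,0,0],0.0],[[0,-140,-200],[0,0,0],0.0]]'
python3 - <<'E'
from h import *; from cell import bot
im,d=bot.snapshot('wrist');cv2.imwrite('pics/w14.png',im)
s=bot.read_state();print(s['position'],s['gripper_width'],*move(s,(0.47,0.19,0.28),-74))
c=bot.get_calibration('wrist')
f=cloud(c,d).reshape(-1,3)
m=(f[:,0]>.4)&(f[:,0]<.8)&(f[:,1]<-.0)&(f[:,1]>-.3)&(f[:,2]>.015)&(f[:,2]<.028);print('base z',np.median(f[m,2]))
E
```

```text
time: 15.25
position: [0.5776, -0.1986, 0.0444]
ee_rot: [3.101, 0.503, 0.0]
force: [-0.3, -0.1, 0.6]
gripper_width: 0.0413
time: 16.05
position: [0.533, -0.0585, 0.2472]
ee_rot: [-3.097, -0.516, -0.007]
force: [1.4, -0.1, 0.1]
gripper_width: 0.0852
[ 0.53333548 -0.06224664  0.24594471] 0.08540582144658619 [  21.2 -259.2  -34.1] [ 0.03 -0.16  2.74]
base z 0.021500699423871228
```

View pics/w14.png

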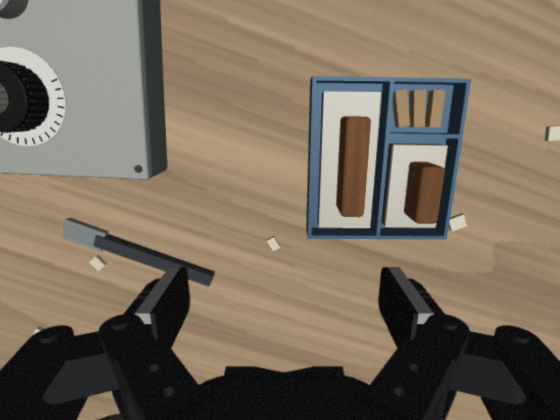

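Both blocks lie flat in their matching compartments (px 350,160 and 420,185; base tops ~22 mm). Next I'll position the camera over the knob.

```bash
python3 -m handwheel '[[[2,-40,0],[0,0,1],0],[[4,-85,0],[0,0,2],0],[[8,-130,0],[0,0,2.7],0],[[12,-175,0],[0,0,2.7],0],[[16,-220,10],[0,0,2.7],0],[[18,-257,25],[0,0,2.7],0],[[18,-257,46],[0,0,2.7],0],[[18,-257,46],[0,0,2.7],0]]'
python3 - <<'E'
from h import *; from cell import bot
s=bot.read_state();c=bot.get_calibration('wrist')
im,d=bot.snapshot('wrist');cv2.imwrite('pics/w15.png',im);np.save('pics/w15.npy',d);np.save('pics/w15c.npy',c,allow_pickle=True)
print(s['position'],s['joint_positions'],s['ee_rot'])
f=cloud(c,d).reshape(-1,3)
m=(f[:,0]>.48)&(f[:,0]<.6)&(f[:,1]<.27)&(f[:,1]>.15)&(f[:,2]>.111)&(f[:,2]<.12);print('knob',rect(f[m]),cv2.minEnclosingCircle((f[m,:2]*1000).astype(np.float32)))
m=(f[:,0]>.48)&(f[:,0]<.6)&(f[:,1]<.27)&(f[:,1]>.15)&(f[:,2]>.086)&(f[:,2]<.093);print('ring',rect(f[m]),cv2.minEnclosingCircle((f[m,:2]*1000).astype(np.float32)))
E
```

```text
time: 16.9
position: [0.468, 0.183, 0.1956]
ee_rot: [3.11, 0.431, -0.007]
force: [-0.1, -1.0, -0.6]
gripper_width: 0.0856
[0.46798744 0.18297569 0.19564155] [-0.09283799  0.33524201 -0.48952191  1.8928322   0.18879567  0.96386763
 -1.96375521] [ 3.11035702  0.43091907 -0.00740343]
knob (array([536.4, 207.3]), array([29.9, 29.2]), 11.3) ((536.4539184570312, 206.9730682373047), 15.608901023864746)
ring (array([536.4, 207.3]), array([59. , 59.5]), 15.9) ((536.9483642578125, 207.6148681640625), 30.66273307800293)
```

View pics/w15.png

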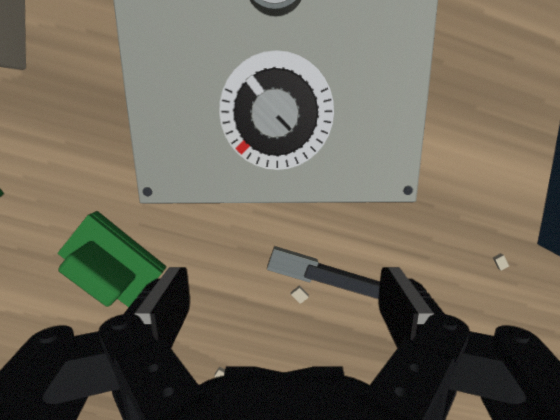

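```bash
cat >> h.py <<'E'
def angles(im,c,save=None):
    """console-free angles (world deg) of white line, red tab, black inner line, about ring axis measured by ring/knob edges"""
    out={}
    def top(z,x0=.536,y0=.207,h=.06,n=600):
        xs=np.linspace(x0+h,x0-h,n); ys=np.linspace(y0+h,y0-h,n)  # rows: x down, cols: y right-> -y
        X,Y=np.meshgrid(xs,ys,indexing='ij'); uv=proj(c,np.c_[X.ravel(),Y.ravel(),np.full(X.size,z)]).astype(np.float32).reshape(n,n,2)
        return cv2.remap(im,uv[...,0],uv[...,1],cv2.INTER_CUBIC),xs,ys
    return top
E
python3 - <<'E'
from h import *
im=cv2.imread('pics/w15.png');c=np.load('pics/w15c.npy',allow_pickle=True).item()
top=angles(im,c)
A=[cv2.resize(top(z)[0],(400,400)) for z in (.06,.09)]
cv2.imwrite('pics/rect15.png',np.hstack(A))
def w(mask,xs,ys):
    r,k=np.nonzero(mask);return np.c_[xs[r],ys[k]]
t60,xs,ys=top(.06);t90,_,_=top(.09)
b,g,r=[t60[...,i].astype(int) for i in range(3)]
red=w((r>120)&(g<70)&(b<70),xs,ys);print('red',red.mean(0),len(red))
X,Y=np.meshgrid(xs,ys,indexing='ij')
cen=np.array([.5365,.2073])
rr=np.hypot(X-cen[0],Y-cen[1])
g90=t90.min(2)
m=(rr<.0285)&(rr>.018)&(g90>150); wh=w(m,xs,ys);print('white',wh.mean(0),len(wh))
for n,p in (('red',red),('white',wh)):
    v=p.mean(0)-cen;print(n,np.degrees(np.arctan2(v[1],v[0])),np.hypot(*v))
# dial white ring centre at z=60 (outer circle)
E
```

```text
red [0.50338578 0.2264982 ] 1353
white [0.5503757 0.2258654] 1496
red 149.8966865577836 0.03827692286090748
white 53.22572426220257 0.02317777039801661
```

View pics/rect15.png

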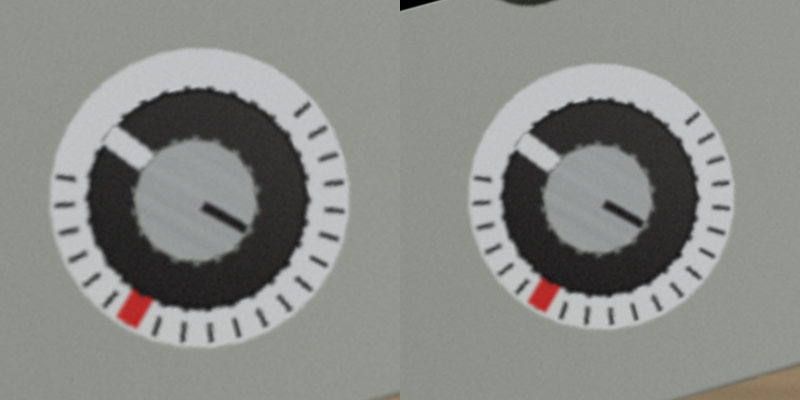

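White line is at 53.2° and the red tab at 149.9° (radius 38.3 mm, as specified), so the ring needs about +96.7° anticlockwise. The inner index points to the lower right in the rectified view. Next I'll position over the axis.

```bash
python3 -c "
from h import *; from cell import bot
print(*move(bot.read_state(),(0.5372,0.2100,0.15),-74))"
```

```text
[73.3 -8.2 46.7] [ 0.05  0.19 -0.33]
```

```bash
python3 -m handwheel '[[[25,-3,0],[0,0,0],0],[[55,-6,10],[0,0.1,0],0],[[73.3,-8.2,30],[0,0.2,-0.3],0],[[73.3,-8.2,46],[0,0.2,-0.3],0],[[73.3,-8.2,46],[0,0.2,-0.3],0],[[73.3,-8.2,46],[0,0.2,-0.3],0]]' 30
python3 - <<'E'
from h import *; from cell import bot
im,d=bot.snapshot('wrist');cv2.imwrite('pics/w16.png',im)
s=bot.read_state();print(s['position'],s['gripper_width'],*move(s,(0.5372,0.2100,0.073),-74))
for n,(a,b,e,f) in dict(side=(180,300,210,350),scene=(170,280,280,400)).items():
    im,d=bot.snapshot(n);cv2.imwrite(f'pics/{n}16.png',cv2.resize(im[a:b,e:f],None,fx=5,fy=5,interpolation=cv2.INTER_CUBIC))
E
```

```text
time: 17.55
position: [0.5381, 0.2102, 0.1529]
ee_rot: [3.111, 0.434, 0.005]
force: [0.6, -0.3, 0.7]
gripper_width: 0.0854
[0.53822801 0.21072729 0.15345457] 0.08544494348333492 [-1.6  0.4 80.4] [ 0.02 -0.26 -0.08]
```

View pics/w16.png

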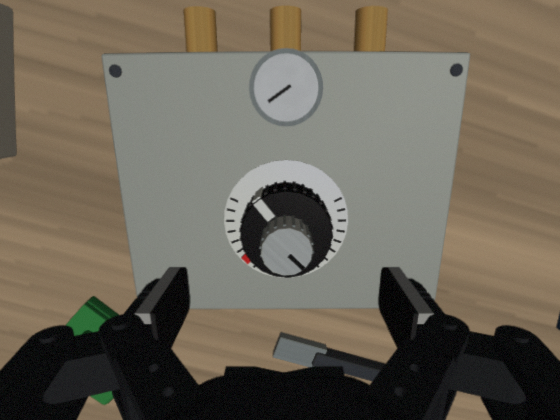

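View pics/scene16.png

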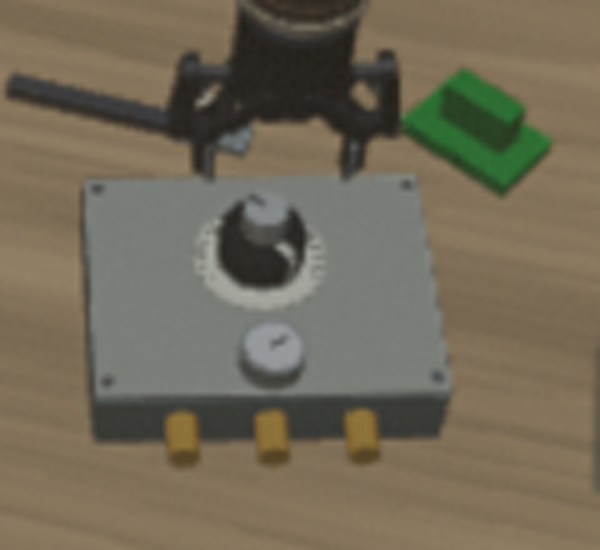

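View pics/side16.png

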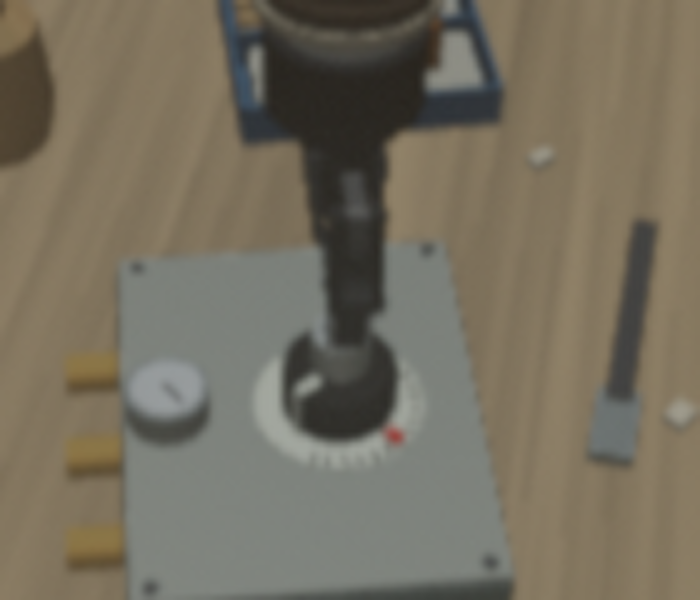

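The knob is centred between the open fingers (inner edges at px 188 and 380, knob at 287). I'll descend in stages.

```bash
python3 -m handwheel '[[[-1.5,0.6,25],[0,-0.2,0],0],[[-1.5,0.6,50],[0,-0.2,0],0],[[-1.5,0.6,65],[0,-0.2,0],0],[[-1.5,0.6,75],[0,-0.2,0],0],[[-1.5,0.6,78],[0,-0.2,0],0],[[-1.5,0.6,78],[0,-0.2,0],0]]' 30
python3 - <<'E'
from h import *; from cell import bot
im,d=bot.snapshot('wrist');cv2.imwrite('pics/w17.png',im)
s=bot.read_state();print(s['position'],s['force'])
for n,(a,b,e,f) in dict(side=(180,300,210,350)).items():
    im,d=bot.snapshot(n);cv2.imwrite(f'pics/{n}17.png',cv2.resize(im[a:b,e:f],None,fx=5,fy=5,interpolation=cv2.INTER_CUBIC))
E
```

```text
time: 18.3
position: [0.5367, 0.2108, 0.0746]
ee_rot: [-3.111, -0.438, -0.0]
force: [-0.8, -0.0, -0.4]
gripper_width: 0.086
[0.53692355 0.21091688 0.07495839] [0.38610129 0.33811488 0.18073559]
```

View pics/w17.png

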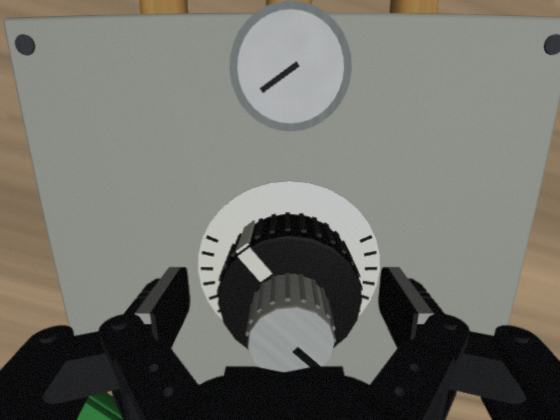

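View pics/side17.png

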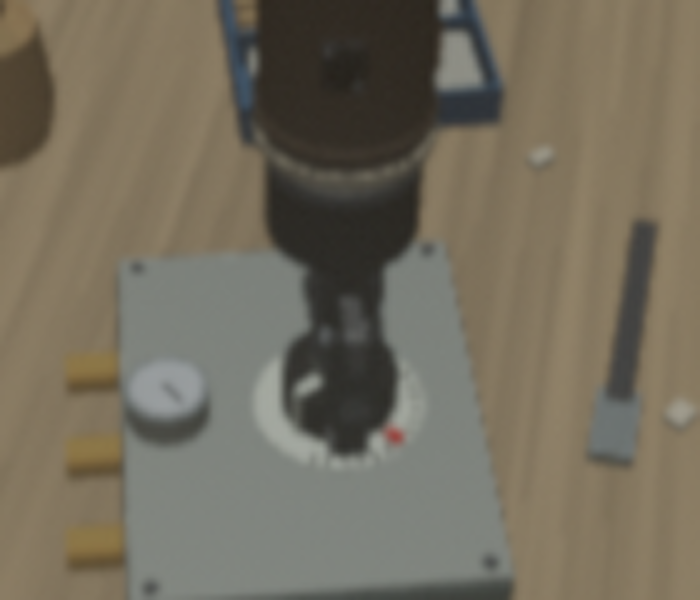

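Fingers are beside the ring with no contact force. The ring's middle is at px 290 and the fingers' at 284, so I'll shift +2 mm in tool y and close gently.

```bash
python3 -m handwheel '[[[0,2,0],[0,0,0],0],[[0,2,0],[0,0,0],0],[[0,2,0],[0,0,0],0.2],[[0,2,0],[0,0,0],0.6],[[0,2,0],[0,0,0],0.6],[[0,2,0],[0,0,0],0.6],[[0,2,0],[0,0,0],0.6]]' 30
python3 - <<'E'
from h import *; from cell import bot
s=bot.read_state();print(s['position'],s['force'],s['moment'],s['gripper_width'])
im,d=bot.snapshot('wrist');cv2.imwrite('pics/w18.png',im)
E
```

```text
time: 19.1
position: [0.5372, 0.2085, 0.0747]
ee_rot: [3.111, 0.437, 0.001]
force: [-1.3, -1.4, 5.1]
gripper_width: 0.059
[0.53722839 0.20854565 0.07471697] [-1.26801479 -1.41937993  5.08439789] [-0.37890106  0.26561038  0.04059745] 0.05896918870497522
```

View pics/w18.png

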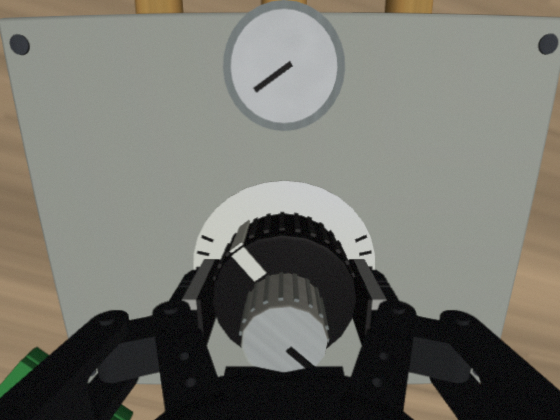

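Gripped, with only small side forces. Now turning anticlockwise, which is negative about tool z.

```bash
python3 -m handwheel '[[[0,0,0],[0,0,-3],0.6],[[0,0,0],[0,0,-9],0.6],[[0,0,0],[0,0,-15],0.6],[[0,0,0],[0,0,-21],0.6],[[0,0,0],[0,0,-27],0.6],[[0,0,0],[0,0,-33],0.6],[[0,0,0],[0,0,-39],0.6],[[0,0,0],[0,0,-45],0.6]]' 40
python3 - <<'E'
from h import *; from cell import bot
s=bot.read_state();print(s['position'],s['force'],s['moment'],s['gripper_width'],s['joint_positions'])
im,d=bot.snapshot('wrist');cv2.imwrite('pics/w19.png',im)
E
```

```text
time: 19.95
position: [0.537, 0.2089, 0.0748]
ee_rot: [2.703, 1.6, 0.0]
force: [-2.2, -0.9, 6.1]
gripper_width: 0.0588
[0.53699289 0.20886273 0.0747934 ] [-2.24435538 -0.87975323  6.07938426] [-0.2020195   0.50395816 -0.16322609] 0.05880502130925104 [-0.03611991  0.63032513 -0.61802497  1.83042723  0.47937608  0.83420299
 -1.39518792]
```

View pics/w19.png

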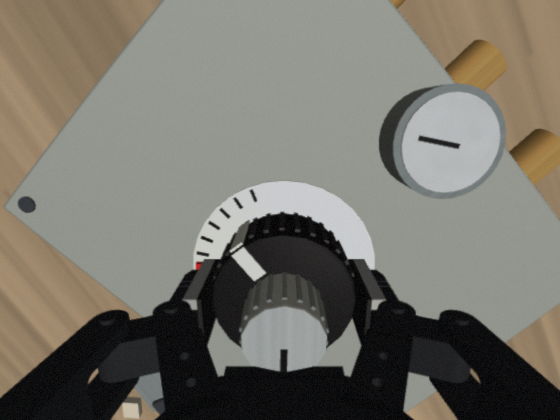

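The ring follows the hand: the white line stays at px (248,262), while the inner index rotates relative to the camera and so stays fixed in the world. I'll continue.

```bash
python3 -m handwheel '[[[0,0,0],[0,0,-6],0.6],[[0,0,0],[0,0,-13],0.6],[[0,0,0],[0,0,-20],0.6],[[0,0,0],[0,0,-27],0.6],[[0,0,0],[0,0,-34],0.6],[[0,0,0],[0,0,-41],0.6],[[0,0,0],[0,0,-47],0.6],[[0,0,0],[0,0,-51.5],0.6]]'
python3 -m handwheel '[[[0,0,0],[0,0,0],0.6],[[0,0,0],[0,0,0],0.6]]'
python3 - <<'E'
from h import *; from cell import bot
s=bot.read_state();print(s['position'],s['force'],s['moment'],s['gripper_width'],s['joint_positions'])
y=R.from_rotvec(s['ee_rot']).as_matrix()[:,1];print(np.degrees(np.arctan2(y[1],y[0])))
im,d=bot.snapshot('wrist');cv2.imwrite('pics/w20.png',im)
E
```

```text
time: 20.8
position: [0.5365, 0.2089, 0.0748]
ee_rot: [-1.74, -2.616, 0.001]
force: [-4.9, -1.2, 7.7]
gripper_width: 0.0592
time: 21.0
position: [0.5366, 0.2089, 0.0748]
ee_rot: [-1.744, -2.613, 0.001]
force: [-3.8, -1.6, 9.1]
gripper_width: 0.0587
[0.53657269 0.20888226 0.07478392] [-3.77428934 -1.60741027  9.05399562] [-0.25563705  0.78457452  0.09447968] 0.05866811587033307 [ 0.09853626  0.70388018 -0.83890473  1.81967363  0.65037577  0.91890814
 -0.64440223]
22.54097904549279
```

View pics/w20.png

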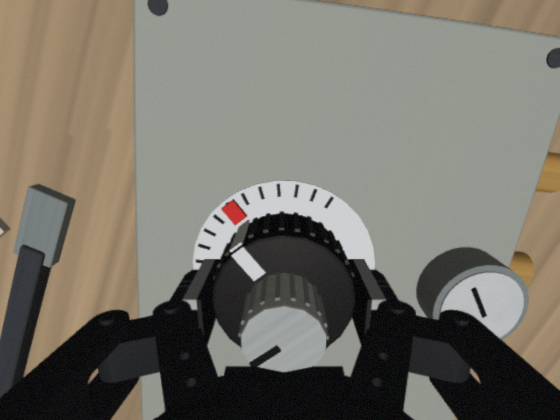

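```bash
python3 - <<'E'
from h import *; from cell import bot
im=cv2.imread('pics/w20.png');c=bot.get_calibration('wrist')
top=angles(im,c);P=[]
for z in (.06,.09): P.append(cv2.resize(top(z)[0],(400,400)))
cv2.imwrite('pics/rect20.png',np.hstack(P))
t60,xs,ys=top(.06);t90,_,_=top(.09)
b,g,r=[t60[...,i].astype(int) for i in range(3)]
k=np.nonzero((r>120)&(g<70)&(b<70));red=np.array([xs[k[0]].mean(),ys[k[1]].mean()])
for cen in ([.5365,.2073],[.5365,.2085],[.5375,.2073]):
    cen=np.array(cen);X,Y=np.meshgrid(xs,ys,indexing='ij');rr=np.hypot(X-cen[0],Y-cen[1]);A=np.degrees(np.arctan2(Y-cen[1],X-cen[0]))
    m=(rr<.028)&(rr>.019)&(t90.min(2)>150)&(abs(A-150)<30)
    p=np.c_[X[m],Y[m]];v=p.mean(0)-cen;w=red-cen
    e=np.linalg.eigh(np.cov(p.T))[1][:,1]
    print(m.sum(),'white',np.degrees(np.arctan2(v[1],v[0])),'linedir',np.degrees(np.arctan2(e[1],e[0]))%180,'red',np.degrees(np.arctan2(w[1],w[0])),np.hypot(*w))
E
```

```text
1351 white 150.99051980066523 linedir 149.29333213104113 red 150.9544824107743 0.037560515322839015
1355 white 153.54149760513474 linedir 146.98689608290573 red 152.57955539438402 0.03699278864696596
1353 white 152.22003407786056 linedir 148.17620306066536 red 151.67819904183156 0.038437815906764906
```

View pics/rect20.png

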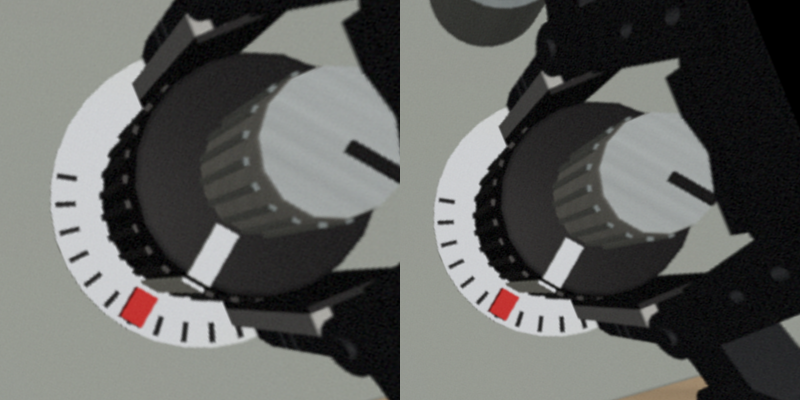

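Aligned to about a degree. I'll open, lift straight up and inspect.

```bash
python3 -m handwheel '[[[0,0,0],[0,0,0],0.1],[[0,0,0],[0,0,0],0.1],[[0,0,0],[0,0,0],0.1],[[0,0,0],[0,0,0],0.1],[[0,0,-20],[0,0,0],0.1],[[0,0,-50],[0,0,0],0.1],[[0,0,-90],[0,0,0],0.1],[[0,0,-130],[0,0,0],0.1]]'
python3 -m handwheel '[[[-35,0,0],[0,0,0],0.1],[[-70,0,0],[0,0,0],0.1],[[-70,0,0],[0,0,0],0.1],[[-70,0,0],[0,0,0],0.1]]'
python3 - <<'E'
from h import *; from cell import bot
s=bot.read_state();print(s['position'],s['force'])
c=bot.get_calibration('wrist');im,d=bot.snapshot('wrist');cv2.imwrite('pics/w21.png',im)
f=cloud(c,d).reshape(-1,3)
m=(f[:,0]>.48)&(f[:,0]<.6)&(f[:,1]<.27)&(f[:,1]>.15)&(f[:,2]>.086)&(f[:,2]<.093);(cc,rad)=cv2.minEnclosingCircle((f[m,:2]*1000).astype(np.float32));print(cc,rad,rect(f[m]))
top=angles(im,c);cv2.imwrite('pics/rect21.png',np.hstack([cv2.resize(top(z)[0],(400,400)) for z in (.06,.09)]))
t60,xs,ys=top(.06);t90,_,_=top(.09)
b,g,r=[t60[...,i].astype(int) for i in range(3)]
k=np.nonzero((r>120)&(g<70)&(b<70));red=np.array([xs[k[0]].mean(),ys[k[1]].mean()])
for cen in (np.array(rect(f[m])[0])/1000,np.array(cc)/1000):
    X,Y=np.meshgrid(xs,ys,indexing='ij');rr=np.hypot(X-cen[0],Y-cen[1]);A=np.degrees(np.arctan2(Y-cen[1],X-cen[0]))
    m2=(rr<.028)&(rr>.019)&(t90.min(2)>150)&(abs(A-150)<30)
    p=np.c_[X[m2],Y[m2]];v=p.mean(0)-cen;w=red-cen;e=np.linalg.eigh(np.cov(p.T))[1][:,1]
    print(m2.sum(),'white',np.degrees(np.arctan2(v[1],v[0])),'line',np.degrees(np.arctan2(e[1],e[0]))%180,'red',np.degrees(np.arctan2(w[1],w[0])),np.hypot(*w))
E
```

```text
time: 21.85
position: [0.5367, 0.2086, 0.2054]
ee_rot: [-1.744, -2.612, 0.001]
force: [1.0, 0.4, -0.8]
gripper_width: 0.0766
time: 22.25
position: [0.5641, 0.143, 0.204]
ee_rot: [-1.748, -2.61, 0.0]
force: [-0.3, -0.1, 0.8]
gripper_width: 0.0766
[0.5641073  0.14302527 0.20403926] [-0.28697838 -0.07275291  0.7782682 ]
(536.6093139648438, 207.68215942382812) 30.812585830688477 (array([536.2, 207. ]), array([58.9, 59. ]), 85.9)
1274 white 149.5801168565838 line 149.93351470481662 red 149.26682488845424 0.038754393782273536
1279 white 151.5418943710313 line 148.61600241139834 red 150.44270103874106 0.03876577462734872
```

View pics/w21.png

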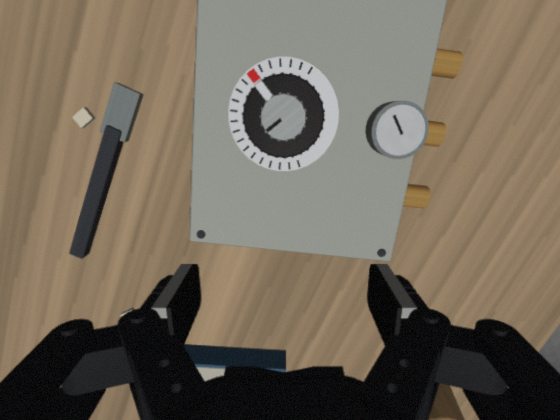

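View pics/rect21.png

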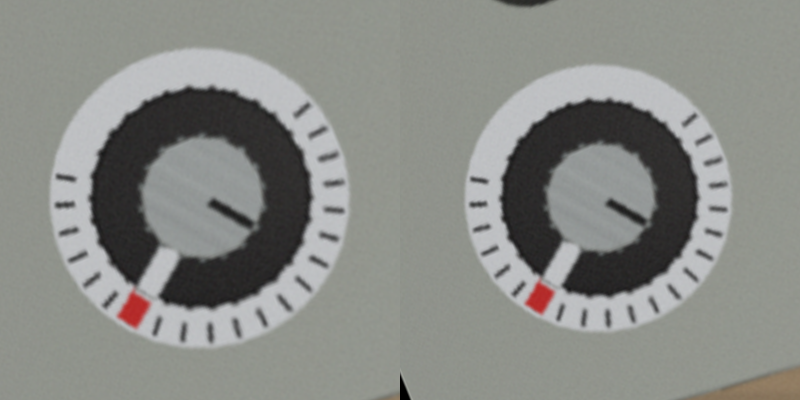

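The white line meets the red tab (149.6° against 149.3°), and the inner index direction looks the same as before. I'll do a last whole-scene check.

```bash
python3 - <<'E'
from h import *; from cell import bot
im,d=bot.snapshot('scene');cv2.imwrite('pics/c22.png',cv2.resize(im[140:300,100:460],None,fx=2.2,fy=2.2,interpolation=cv2.INTER_CUBIC))
def inner(n):
    im=cv2.imread(f'pics/{n}.png');return im
# inner index direction before/after on z=.115 plane
import sys
c0=np.load('pics/w15c.npy',allow_pickle=True).item();c1=bot.get_calibration('wrist')
for n,c in (('w15',c0),('w21',c1)):
    t,xs,ys=angles(cv2.imread(f'pics/{n}.png'),c)(.115)
    X,Y=np.meshgrid(xs,ys,indexing='ij');m=(np.hypot(X-.5365,Y-.2073)<.0135)&(t.max(2)<75)
    p=np.c_[X[m],Y[m]];e=np.linalg.eigh(np.cov(p.T))[1][:,1];print(n,m.sum(),np.degrees(np.arctan2(e[1],e[0]))%180,p.mean(0))
E
```

```text
w15 526 60.694734451580125 [0.53273029 0.20031433]
w21 669 161.97314576353173 [0.53392794 0.20082304]
```

View pics/c22.png

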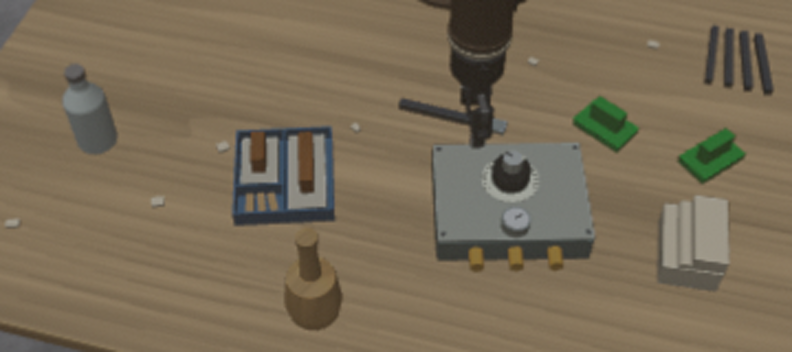

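The w21 inner-index fit is polluted by the dark ring at the knob's edge. I'll redo it with a tighter mask around each knob's own centre.

```bash
python3 - <<'E'
from h import *; from cell import bot
c0=np.load('pics/w15c.npy',allow_pickle=True).item();c1=bot.get_calibration('wrist')
for n,c in (('w15',c0),('w21',c1)):
    t,xs,ys=angles(cv2.imread(f'pics/{n}.png'),c)(.115)
    m=np.uint8(t.max(2)<85);k,lab,st,cen=cv2.connectedComponentsWithStats(m)
    X,Y=np.meshgrid(xs,ys,indexing='ij')
    for i in range(1,k):
        q=lab==i
        if 150<st[i,4]<2500 and np.hypot(X[q].mean()-.533,Y[q].mean()-.2)<.008:
            p=np.c_[X[q],Y[q]];e=np.linalg.eigh(np.cov(p.T))[1][:,1];print(n,st[i,4],np.degrees(np.arctan2(e[1],e[0]))%180,p.mean(0))
E
```

```text
w15 610 60.8213620943726 [0.53261994 0.20014891]
w21 595 60.60709587450909 [0.53166454 0.20201808]
```

The inner knob did not move (60.8° before, 60.6° after). I'll hand the job in.

```bash
python3 -c "
from cell import bot
print(bot.finish_job(), bot.read_state()['time'])"
```

```text
the job is handed in; nothing more can be done
the job is handed in; nothing more can be done
```

The job is done and handed in at about 22.5 s of the 70 s allowed. No verdict was reported.

- **Blocks:** The long block went into the long compartment and the short block into the short one. Both lie flat, with their base tops at about 22 mm.
- **Outer ring:** I turned it about 96.5° anticlockwise. The last look put the white line at 149.6° and the red tab at 149.3°. Taking a slightly different ring centre gives a gap of 1.1°.
- **Inner knob:** It did not turn. Its black line read 60.8° before and 60.6° after. A first check read 162°, but dark pixels at the knob's edge had got into it, and a tighter mask gave the reading above.
- **Other things:** The bottle, mallet, offcut, chisel and green look-alikes look undisturbed in the last scene picture. I judged this by eye and did not measure it.
- **Wrist camera:** It read positions about 2 mm too low in y compared with the other cameras, and I corrected for that when placing and gripping.

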